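Press a bike bell's dome home with a locking clamp, release it and put the bell away

ROBOT

A 6-joint arm with a two-finger parallel gripper is mounted at the origin on the work surface. World frame = base frame: x ahead of the robot, y to its left, z up, the work surface at z = 0. Lengths are in mm, angles in rad, forces in N, time in s.
With the tool pointing down it reaches from about 250 to 800 mm from the base axis. Payload 8.5 kg.
Tool frame: the origin (TCP) lies at the very end of the fingers, on their centre line; the grasp point (between the pads) lies 19 mm behind it; x points along the fingers, z is the direction in which the jaws open and shut, and the axes are right-handed (so a half turn about x gives the same grasp; the last joint's range is limited). The gripper opens to 85 mm and grips with 20 to 120 N. Pads are 22 mm wide; open, the fingers measure 114 mm over their backs; the gripper's body (76 mm by 85 mm) begins 54 mm behind the grasp point. The pads swing forward as they close: fully open they stand 13 mm farther back than shut.
Start: joints at [1.196, 0.238, -0.013, 1.319, 0, 1.571], TCP at [192.176, 488.512, 206.276] pointing down, gripper open.
Joint ranges: [-2.66, 2.66], [-1.03, 1.9], [-1.14, 1.46], [-1.82, 2.27], [-1.45, 1.34], [-3.14, 3.14]. Speed limits (rad/s): [2.22, 2.22, 2.79, 3.14, 3.14, 3.14].

INTERFACE

Orientations are given as a unit quaternion [w, x, y, z].
In Python, from workcell import state, capture, sign_off gives the robot as it stands.
- The arm moves only by the tool send_rows, never from a script. Its argument "rows" is a list of rows, each a list of 3 entries, a list of its own where there are three numbers: the shift along the tool's x, y, z in mm, then the turn, a rotation vector about the tool's x, y, z in rad, then the closure, from -1 (fully open) to 1 (shut). A call has 1 to 20 rows; each row shifts and turns the commanded pose from where the row before left it, along the tool's axes as they then stand; what a row does not reach is not made up. A row lasts 1/12 s, in which the tool goes at most 41.7 mm and 7.16 degrees, less where a joint would pass 70% of its speed; a pose out of reach is approached as far as the arm can. A call is refused whole if a number of a shift passes 41.7 or a number of a turn 0.125, either way. A call with a gripper value outside its range is refused whole. The fingers move at their own pace and stop on an object; "newtons" is the grip in N (left out, the last holds). Time passes only in rows, so rows that do not move let the fingers close. It gives the time, the measured TCP pose, the force and the opening at its end, in the units of the state.
- state(): the state, without advancing time (a new reading comes with each control period).
- capture(name): name is "side" or "top" or "wrist"; returns a dict with "frame" (400x640x3 uint8, red, green, blue), "z_map" (400x640 float32, mm along the optical axis (not along the pixel's ray), 0 where there is no reading), "intrinsics" (3x3 intrinsics, pixels), "dist_coeffs" ([k1, k2, p1, p2, k3] as OpenCV has them; the pictures are not rectified), "pose" (4x4, takes a point from camera to world coordinates). Camera axes: x right, y down, z forward; pixel columns grow to the right and rows downward; lengths in mm; the calibration is good to about 2 mm. A picture is of the moment at which its call begins.
- sign_off(): hands the job in, once; it reports no verdict.
The state is a dict: "t": time; "qpos": joint angles; "dq": joint speeds; "tau": joint torques, N m; "ee_pos": TCP position; "eef_rot": TCP orientation; "force": force on the tool from outside, world axes, zero at the start; "wrist_torque": the same for the moment, N m; "opening": finger opening in mm.
Only numpy, scipy, OpenCV 4.12 (cv2) and the standard library are available. Lean on these libraries where they do the work, as an engineer would, in place of code of your own. Each camera call takes 0.05 s, during which the arm holds its last target. There are 200 camera calls.

TASK

The yellow bike bell in the locking clamp's nest has a dome that has worked loose: press it home by pushing the clamp's black handle gently down until it goes over centre and stays locked on the bell by itself, and take your hand off. Then free the bell with a press on the red release lever, never by prying the handle up, and let the clamp spring open. Lift the bell out and set it down gently, upright, near the middle of the birch tray, leaving the other things on the shelf where they are; never force the handle or the lever, which need 12 N at most.

Things in the scene. Friction and masses are not known exactly. Their poses are not given: they have to be found in the camera images.
- clamp: Steel hold-down locking clamp on a birch board 228 x 84 x 12 mm. Origin on the shelf under the arm's pivot; x runs level from the handle end to the bell, y across, z up; board x -97 to 131 mm. All moves in its x-z plane; mm below are in this frame. Shut it is under 115 high. Open, its arm stands nearly upright (x -35 to 45, to 172 high), its black handle slopes up and back (-x) at about 42 deg.
- clamp_arm (a joint): Arm angle, rad: 0 fully open (a spring brings it there by itself in 1 to 3 s once unlocked), about 1.2 when the pad meets the loose dome, about 1.29 locked. It reads nearly the same from 10 mm of handle travel before the lock and says little about it: tell the lock by feel.
- clamp_pad: Round black sprung rubber pad, 18 mm diameter, on the arm's tip; origin: centre of its pressing face. When the clamp is locked it presses the dome with 20 to 30 N.
- clamp_grip (a point): On top of the black grip (24 wide, 14 thick, 100 long), 25 mm before its end. Open: x -124, z 159 to 173; locked: x -122, z 72 to 84 (an adjusting screw sets it, not visible); between it bows back to x -132. A push down takes 5 to 7 N, up to 12 N while the dome moves (z 112 to 93), then ever less, none at dead centre 7 mm before the lock; there it drops on a hard stop: over 20 N strains it.
- lever_tail (a point): Middle of the upper face of the red release lever's tail: a paddle 38 mm long (clamp x), 24 wide, 6 thick, close behind the black grip. Locked: about x -170, z 59 to 77 mm and level; open: about x -164, z 185 to 207 mm.
- clamp_lever (a joint): Release lever's angle in the handle, rad: 0 at rest (spring return), grows as its tail is pressed down, stop at 0.45. On the locked clamp, pressing the tail 8 to 17 mm down (2 to 4 N) trips the lock: the handle jumps up some 15 mm and the lever thereby to its stop; the handle then rises as the hand gives way above it.
- clamp_nest (a point): Centre of the nest's floor, at clamp x 85, y 0, z 20 mm: the bell's base stands here inside a black ring 5 mm high (on a block 8 mm thick on the board), 55 mm outer and 45 mm inner diameter.
- bell: Yellow bike bell, about 0.12 kg; origin: centre of the underside of its black base (40 mm diameter). Dome 54 mm diameter, straight skirt 13 mm high: home, skirt 16.5 to 29.5 mm above the origin and top at 45; loose, up to 6 mm higher. A black thumb lever juts along the bell's +x, to 32 mm out, 5 to 14 mm up, in the nest pointing along clamp x within 30 deg. Grip the skirt across the clamp (along its y).
- bell_dome (a joint): How far the dome is pressed on to its base, m: 0 fully proud, 0.006 fully home; it takes about 12 N to move.
- tray: Square birch tray, 150 x 150 mm outside, rim 18 mm high, walls 6 mm, fixed; origin: centre of its underside on the shelf; inner floor 6 mm up, empty.
- watch_dock: Leave alone: black smartwatch charging dock, 75 x 85 mm foot, 85 mm tall; origin: centre of its underside.
- pill_box: Leave alone: closed clear plastic seven-day pill organiser, 36 x 154 x 25 mm; origin: centre of its underside.
- opener: Leave alone: flat stainless bottle opener, 40 x 150 x 4 mm; origin: centre of its underside.
- driver: Leave alone: screwdriver with an orange handle, 150 mm long; origin: centre of its underside.
- jar: Leave alone: small glass jar with an aluminium cap, 56 mm diameter, 62 mm tall; origin: centre of its underside.
- bar_grip: Leave alone: black rubber handlebar grip lying down, 110 mm long; origin: centre of its underside.
- tin: Leave alone: green patch tin, 65 x 95 x 26 mm; origin: centre of its underside.
Not all that is in view belongs to the job. Several things have the shape of the bell; the one meant has the colours described above.

How it is judged:
By the outcome, as a careful person would: the job done as asked, in the order asked, and still so for the second after the job is handed in, with the robot touching nothing.
It also fails if it takes over 72 s, if anything falls off the work surface, if the arm or the gripper's body presses on something with over 40 N, if the wrist force passes 120 N, or if a joint passes its speed limit or range.

## Working session

There is one attempt and no reset: what is moved stays moved. The work goes in short steps, Python scripts to look and compute and a tool call to move; the robot and the scene stay as the last step left them, time stands still between calls to the robot, and variables do not carry over. Pictures are saved under pics/ and viewed, about 8 in all and at most 12, crops included, and the job is handed in when it is done.

Besides the shell and the picture viewer there is one more tool, called after "Request:" as a command line: name --argument value ..., lists and objects as JSON in quotes. send_rows: Moves the arm, as the interface text tells. Its arguments: {"type":"object","properties":{"rows":{"type":"array","items":{"type":"array"}},"newtons":{"type":"number"}},"required":["rows"]}

```bash
ls; mkdir -p pics; python3 - <<'E'
from workcell import state, capture
import cv2,numpy as np,pickle
print(state())
for n in("top","side"):
    c=capture(n); pickle.dump(c,open(f"pics/{n}0.pkl","wb")); cv2.imwrite(f"pics/{n}0.png",c["frame"][:,:,::-1]); print(n,c["intrinsics"],c["dist_coeffs"],c["pose"])
E
```

```text
pics
{'t': 0.0, 'qpos': array([ 1.19602261e+00,  2.38782704e-01, -1.43023046e-02,  1.31917675e+00,
       -1.74033460e-06,  1.57081423e+00]), 'dq': array([-0.00024894, -0.00022514, -0.00018439,  0.00082224, -0.00036326,
       -0.0001824 ]), 'tau': array([-8.49820099e-04, -5.38771570e+01,  3.46438587e+01,  1.85736531e-02,
       -3.97668919e-05, -1.06680881e-05]), 'ee_pos': array([192.01205304, 488.1250408 , 205.65792784]), 'eef_rot': array([ 0.58396883, -0.398388  ,  0.58482452,  0.39780359]), 'force': array([-0.43499317,  0.95237803,  0.00429584]), 'wrist_torque': array([ 0.00766876,  0.07221425, -0.03637358]), 'opening': 85.53330841796395}
top [[497.31084972   0.         306.97277205]
 [  0.         497.31084972 199.20080182]
 [  0.           0.           1.        ]] [-0.1375842  0.         0.         0.         0.       ] [[-1.38612734e-02 -9.95177840e-01  9.71026839e-02  4.52528668e+02]
 [-9.99903079e-01  1.39223117e-02 -4.89564975e-05 -3.69492977e+01]
 [-1.30317341e-03 -9.70939512e-02 -9.95274367e-01  1.27475581e+03]
 [ 0.00000000e+00  0.00000000e+00  0.00000000e+00  1.00000000e+00]]
side [[489.2618817    0.         314.44254104]
 [  0.         489.2618817  201.0573332 ]
 [  0.           0.           1.        ]] [-0.08291738  0.          0.          0.          0.        ] [[ 7.42151916e-01 -4.94464160e-01  4.52455223e-01 -1.18852411e+02]
 [-6.70193556e-01 -5.54694488e-01  4.93107110e-01 -7.55488632e+02]
 [ 7.15062538e-03 -6.69192961e-01 -7.43054270e-01  1.21729837e+03]
 [ 0.00000000e+00  0.00000000e+00  0.00000000e+00  1.00000000e+00]]
```

View pics/top0.png

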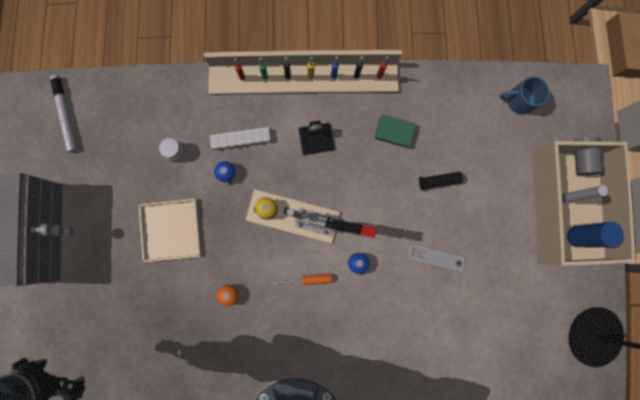

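View pics/side0.png

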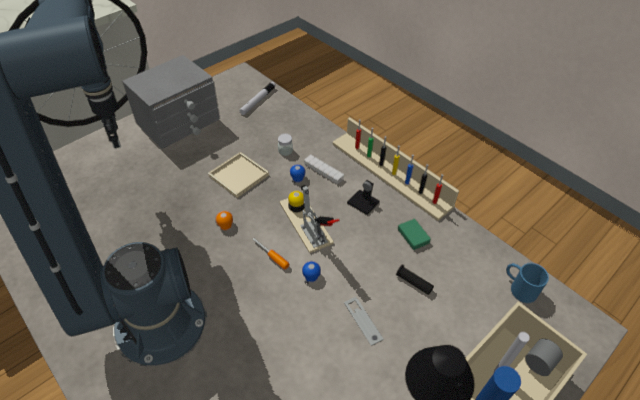

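The top view shows the clamp with the yellow bell at (266,208), the red lever at (368,231) and the tray at (170,230). The distractors are blue and orange bells.

```bash
cat > h.py <<'E'
import cv2,numpy as np,pickle
def pts(c,mask):
    v,u=np.nonzero(mask&(c["z_map"]>0)); z=c["z_map"][v,u]
    n=cv2.undistortPoints(np.c_[u,v].astype(np.float32)[:,None],c["intrinsics"],c["dist_coeffs"])[:,0]
    p=np.c_[n*z[:,None],z]; return p@c["pose"][:3,:3].T+c["pose"][:3,3]
def ray(c,uv,h):
    n=cv2.undistortPoints(np.float32(uv).reshape(-1,1,2),c["intrinsics"],c["dist_coeffs"])[:,0]
    d=np.c_[n,np.ones(len(n))]@c["pose"][:3,:3].T;o=c["pose"][:3,3]
    h=np.asarray(h,float).reshape(-1,1); return o+d*(h-o[2])/d[:,2:]
def box(c,r): m=np.zeros(c["z_map"].shape,bool); m[r[1]:r[3],r[0]:r[2]]=1; return m
E
python3 - <<'E'
from h import *
for n,bx in(("top",{"board":(235,180,352,250),"tray":(130,190,210,270),"bell":(250,190,282,225),"red":(350,215,385,245)}),("side",{"bell":(285,185,308,213),"red":(315,212,345,230)})):
    c=pickle.load(open(f"pics/{n}0.pkl","rb")); hsv=cv2.cvtColor(c["frame"],cv2.COLOR_RGB2HSV).astype(int); H,S,V=hsv[...,0],hsv[...,1],hsv[...,2]
    for k,b in bx.items():
        B=box(c,b)
        if k in("board","tray"): m=B&(H>12)&(H<30)&(S>40)&(S<140)&(V>120)
        elif k=="bell": m=B&(H>18)&(H<32)&(S>150)&(V>80)
        else: m=B&((H<6)|(H>174))&(S>150)&(V>70)
        p=pts(c,m); print(n,k,m.sum(),p.mean(0).round(1),np.percentile(p,[2,50,98],axis=0).round(0).tolist())
        uv=np.argwhere(m)[:,::-1].astype(np.float32)
        if k in("board","tray"):
            q=ray(c,uv,12 if k=="board" else 18)[:,:2].astype(np.float32)
            print(cv2.minAreaRect(q)); 
        if k=="bell":
            q=ray(c,uv,48); print("ray centre@48",q.mean(0), cv2.minEnclosingCircle(q[:,:2].astype(np.float32)))
        if k=="red": print("ray@196",ray(c,uv,196).mean(0)); print(cv2.minAreaRect(ray(c,uv,196)[:,:2].astype(np.float32)))
E
```

```text
top board 1611 [535.6  14.3  13. ] [[472.0, -103.0, -2.0], [537.0, 15.0, 11.0], [596.0, 112.0, 68.0]]
((533.935302734375, 1.50091552734375), (228.8553009033203, 88.00369262695312), 74.281005859375)
top tray 3174 [501.8 316.    7.4] [[427.0, 247.0, 0.0], [501.0, 315.0, 6.0], [575.0, 387.0, 20.0]]
((501.5649108886719, 318.2006530761719), (153.1137237548828, 150.83924865722656), 4.914806365966797)
top bell 257 [550.8  64.1  64.8] [[529.0, 42.0, 57.0], [550.0, 63.0, 65.0], [573.0, 88.0, 72.0]]
ray centre@48 [552.20637812  65.47939019  48.        ] ((552.7244873046875, 65.96035766601562), 25.026418685913086)
top red 142 [ 487.5 -167.6  198.4] [[475.0, -182.0, 180.0], [487.0, -168.0, 201.0], [500.0, -154.0, 215.0]]
ray@196 [ 487.52851389 -167.98181434  196.        ]
((487.74261474609375, -168.13299560546875), (32.06132125854492, 21.750446319580078), 77.79090881347656)
side bell 181 [547.9  59.7  59. ] [[529.0, 38.0, 4.0], [545.0, 56.0, 62.0], [583.0, 120.0, 71.0]]
ray centre@48 [554.25593573  67.42280754  48.        ] ((556.042236328125, 69.23350524902344), 33.29478073120117)
side red 44 [ 490.  -158.7  188.1] [[475.0, -182.0, 110.0], [488.0, -161.0, 194.0], [520.0, -103.0, 215.0]]
ray@196 [ 485.41283021 -163.33168375  196.        ]
((482.1905517578125, -162.87193298339844), (15.961935043334961, 46.645877838134766), 80.84706115722656)
```

```bash
cat >> h.py <<'E'
from scipy.spatial.transform import Rotation as Ro
A=np.radians(74.4); U=np.array([np.cos(A),np.sin(A),0]); W=np.array([-U[1],U[0],0]); O=np.array([529.3,-14.9,0])
def cw(x,y,z): return O+x*U+y*W+np.array([0,0,z])
def wc(p): d=np.asarray(p)-O; return np.array([d@U,d@W,d[2]]).round(1)
def tool(s): q=s["eef_rot"]; return Ro.from_quat([q[1],q[2],q[3],q[0]]).as_matrix()
def rep(tgt=None):
    from workcell import state
    s=state(); R=tool(s); print("t",round(s["t"],2),"tcp",s["ee_pos"].round(1),"clamp",wc(s["ee_pos"]),"F",s["force"].round(1),"open",round(s["opening"],1))
    print("R cols x,y,z:",R.T.round(3).tolist(),"q",s["qpos"].round(2))
    for sg in(1,-1):
        G=np.c_[[0,0,-1],np.cross(sg*W,[0,0,-1]),sg*W]; print(sg,"turn tool rotvec",Ro.from_matrix(R.T@G).as_rotvec().round(4))
    if tgt is not None: print("shift now-tool",(R.T@(cw(*tgt)-s["ee_pos"])).round(1),"dist",np.linalg.norm(cw(*tgt)-s["ee_pos"]).round())
E
python3 - <<'E'
from h import *
rep((-115,0,215))
print(cw(-115,0,170),cw(85,0,20))
E
```

```text
t 0.1 tcp [192.  488.2 205.7] clamp [393.8 460.1 205.7] F [-0.7 -0.   0.2] open 85.6
R cols x,y,z: [[-0.0, -0.001, -1.0], [-0.931, 0.366, -0.0], [0.366, 0.931, -0.001]] q [ 1.2   0.24 -0.01  1.32 -0.    1.57]
1 turn tool rotvec [-1.6733e+00 -1.0000e-03 -1.1000e-03]
-1 turn tool rotvec [ 1.4683e+00 -1.1000e-03  1.0000e-03]
shift now-tool [  -8.6 -509.8 -459.1] dist 686.0
[ 498.37422063 -125.66369518  170.        ] [552.15818475  66.96881818  20.        ]
```

```bash
python3 - <<'E'
import numpy as np
a=1.468/18; v=np.array([-510,-459])/18
for k in range(18):
    c,s=np.cos(-k*a),np.sin(-k*a); print([round(c*v[0]-s*v[1]),round(s*v[0]+c*v[1])],end=',')
E
```

```text
[-28, -26],[-30, -23],[-32, -21],[-34, -18],[-35, -15],[-36, -12],[-37, -9],[-38, -6],[-38, -3],[-38, 0],[-38, 3],[-38, 6],[-37, 9],[-36, 12],[-35, 15],[-34, 18],[-32, 21],[-30, 23],
```

Request:
send_rows --rows '[[[0,-28,-26],[0.0816,0,0],1],[[0,-30,-23],[0.0816,0,0],1],[[-1,-32,-21],[0.0816,0,0],1],[[-1,-34,-18],[0.0816,0,0],1],[[-1,-35,-15],[0.0816,0,0],1],[[-1,-36,-12],[0.0816,0,0],1],[[-1,-37,-9],[0.0816,0,0],1],[[-1,-38,-6],[0.0816,0,0],1],[[-1,-38,-3],[0.0816,0,0],1],[[-1,-38,0],[0.0816,0,0],1],[[-1,-38,3],[0.0816,0,0],1],[[0,-38,6],[0.0816,0,0],1],[[0,-37,9],[0.0816,0,0],1],[[0,-36,12],[0.0816,0,0],1],[[0,-35,15],[0.0816,0,0],1],[[0,-34,18],[0.0816,0,0],1],[[0,-32,21],[0.0816,0,0],1],[[0,-30,23],[0.0816,0,0],1],[[0,0,0],[0,0,0],1],[[0,0,0],[0,0,0],1]]'

```text
t: 1.77
ee_pos: [497.7, -128.2, 214.3]
eef_rot: [0.7, 0.097, 0.701, -0.097]
force: [0.2, 0.4, -0.5]
opening: 0.1
```

```bash
python3 - <<'E'
from h import *
from workcell import capture
rep((-115,0,215))
for n in ("wrist","side"):
    c=capture(n); pickle.dump(c,open(f"pics/{n}1.pkl","wb"))
    f=c["frame"][:,:,::-1]
    if n=="wrist": cv2.imwrite("pics/wrist1.png",f)
    else: cv2.imwrite("pics/side1.png",cv2.resize(f[150:290,230:400],None,fx=4,fy=4))
E
```

```text
t 1.77 tcp [ 497.7 -128.2  214.3] clamp [-117.7   -0.   214.3] F [ 0.2  0.4 -0.5] open 0.1
R cols x,y,z: [[-0.002, 0.0, -1.0], [0.272, 0.962, -0.0], [0.962, -0.272, -0.002]] q [-0.25  0.22 -0.02  1.33 -0.    1.59]
1 turn tool rotvec [3.138e+00 3.000e-04 2.600e-03]
-1 turn tool rotvec [-0.0036 -0.0017  0.0002]
shift now-tool [-0.7  2.7 -0. ] dist 3.0
```

View pics/wrist1.png

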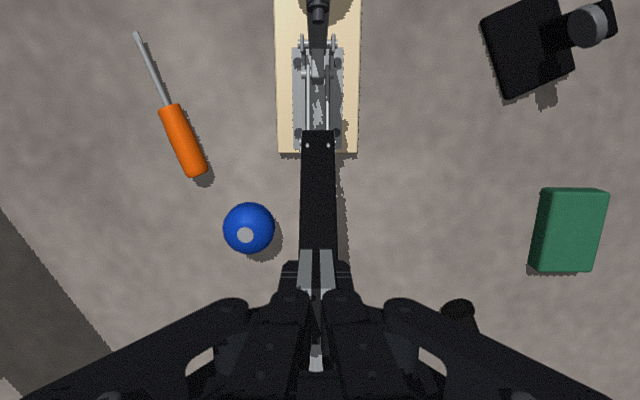

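The wrist view shows the fingers centred over the black grip (x≈318), with the clamp straight ahead and parallel to the tool. Next I descend to contact.

Request:
send_rows --rows '[[[8,0,0],[0,0,0],1],[[8,0,0],[0,0,0],1],[[8,0,0],[0,0,0],1],[[6,0,0],[0,0,0],1],[[4,0,0],[0,0,0],1],[[0,0,0],[0,0,0],1]]'

```text
t: 2.37
ee_pos: [496.9, -126.1, 180.2]
eef_rot: [0.7, 0.096, 0.701, -0.096]
force: [0.3, 0.9, -0.7]
opening: 0.0
```

Request:
send_rows --rows '[[[3,0,0],[0,0,0],1],[[3,0,0],[0,0,0],1],[[3,0,0],[0,0,0],1],[[0,0,0],[0,0,0],1],[[0,0,0],[0,0,0],1]]'

```text
t: 2.78
ee_pos: [497.5, -126.6, 172.3]
eef_rot: [0.7, 0.096, 0.701, -0.096]
force: [0.1, 0.7, 0.0]
opening: 0.3
```

Request:
send_rows --rows '[[[3,0,0],[0,0,0],1],[[3,0,0],[0,0,0],1],[[3,0,0],[0,0,0],1],[[0,0,0],[0,0,0],1]]'

```text
t: 3.12
ee_pos: [497.2, -126.4, 162.6]
eef_rot: [0.7, 0.096, 0.701, -0.096]
force: [0.3, -0.2, -0.4]
opening: 0.3
```

Request:
send_rows --rows '[[[3,0,0],[0,0,0],1],[[3,0,0],[0,0,0],1],[[0,0,0],[0,0,0],1]]'

```text
t: 3.37
ee_pos: [497.2, -126.5, 156.7]
eef_rot: [0.7, 0.096, 0.701, -0.096]
force: [-0.9, 0.4, -0.1]
opening: 0.2
```

Request:
send_rows --rows '[[[2,0,0],[0,0,0],1],[[2,0,0],[0,0,0],1],[[2,0,0],[0,0,0],1],[[0,0,0],[0,0,0],1]]'

```text
t: 3.7
ee_pos: [497.4, -126.5, 150.9]
eef_rot: [0.7, 0.096, 0.701, -0.096]
force: [0.3, -0.9, -0.3]
opening: -0.2
```

```bash
python3 - <<'E'
from h import *
from workcell import capture
rep()
c=capture("side"); pickle.dump(c,open("pics/side2.pkl","wb")); cv2.imwrite("pics/side2.png",cv2.resize(c["frame"][150:290,230:400,::-1],None,fx=4,fy=4))
E
```

```text
t 3.7 tcp [ 497.4 -126.5  150.9] clamp [-116.1    0.8  150.9] F [ 0.3 -0.9 -0.3] open -0.2
R cols x,y,z: [[-0.0, 0.0, -1.0], [0.269, 0.963, -0.0], [0.963, -0.269, -0.0]] q [-0.25  0.24 -0.15  1.18 -0.    1.59]
1 turn tool rotvec [3.141e+00 2.000e-04 8.000e-04]
-1 turn tool rotvec [-0.0006 -0.0005  0.0001]
```

View pics/side2.png

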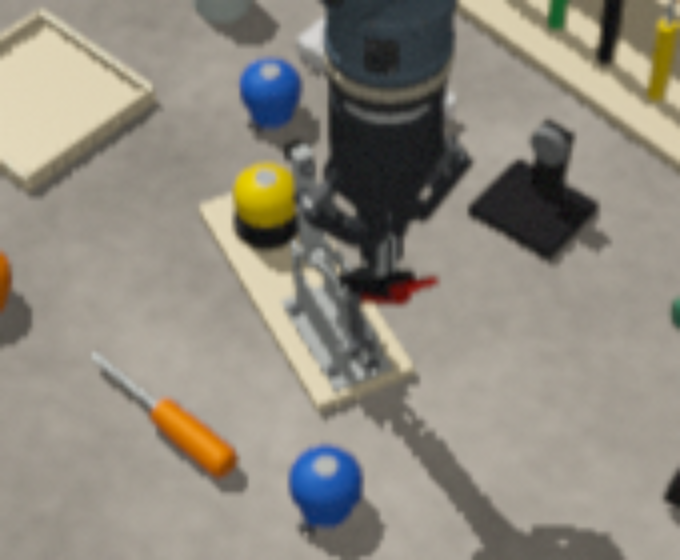

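The side crop shows the fingertips at the grip (about 390,265), the arm still upright and the red lever at (400,290). I keep going down.

Request:
send_rows --rows '[[[2,0,0],[0,0,0],1],[[2,0,0],[0,0,0],1],[[0,0,0],[0,0,0],1],[[0,0,0],[0,0,0],1]]'

```text
t: 4.08
ee_pos: [497.9, -126.4, 147.6]
eef_rot: [0.701, 0.096, 0.7, -0.096]
force: [1.1, 2.8, 3.8]
opening: 0.1
```

Request:
send_rows --rows '[[[2,-0.5,0],[0,0,0],1],[[2,-0.5,0],[0,0,0],1],[[2,-0.5,0],[0,0,0],1],[[2,-0.4,0],[0,0,0],1],[[0,0,0],[0,0,0],1]]'

```text
t: 4.5
ee_pos: [497.5, -128.7, 139.6]
eef_rot: [0.701, 0.096, 0.7, -0.096]
force: [1.3, 0.3, 4.7]
opening: 0.2
```

Request:
send_rows --rows '[[[2,-0.4,0],[0,0,0],1],[[2,-0.3,0],[0,0,0],1],[[2,-0.3,0],[0,0,0],1],[[2,-0.2,0],[0,0,0],1],[[2,-0.2,0],[0,0,0],1],[[2,-0.1,0],[0,0,0],1],[[0,0,0],[0,0,0],1]]'

```text
t: 5.08
ee_pos: [497.1, -130.3, 127.7]
eef_rot: [0.701, 0.096, 0.7, -0.097]
force: [0.2, -0.5, 5.7]
opening: -0.1
```

Request:
send_rows --rows '[[[2,0,0],[0,0,0],1],[[2,0,0],[0,0,0],1],[[2,0,0],[0,0,0],1],[[2,0,0],[0,0,0],1],[[2,0,0],[0,0,0],1],[[0,0,0],[0,0,0],1]]'

```text
t: 5.58
ee_pos: [497.2, -129.9, 117.6]
eef_rot: [0.701, 0.096, 0.7, -0.096]
force: [1.4, 1.2, 5.5]
opening: -0.2
```

Request:
send_rows --rows '[[[1.5,0.1,0],[0,0,0],1],[[1.5,0.1,0],[0,0,0],1],[[1.5,0.1,0],[0,0,0],1],[[1.5,0.2,0],[0,0,0],1],[[0,0,0],[0,0,0],1]]'

```text
t: 6.0
ee_pos: [497.4, -129.1, 111.5]
eef_rot: [0.701, 0.096, 0.7, -0.096]
force: [2.3, 2.1, 5.0]
opening: -0.0
```

Request:
send_rows --rows '[[[1.5,0,0],[0,0,0],1],[[1.5,0,0],[0,0,0],1],[[1.5,0,0],[0,0,0],1],[[1.5,0,0],[0,0,0],1],[[0,0,0],[0,0,0],1]]'

```text
t: 6.42
ee_pos: [497.4, -128.5, 105.5]
eef_rot: [0.701, 0.097, 0.7, -0.095]
force: [3.1, 4.8, 4.9]
opening: -0.2
```

Request:
send_rows --rows '[[[0.5,1,0],[0,0,0],1],[[0.5,1,0],[0,0,0],1],[[0,0,0],[0,0,0],1]]'

```text
t: 6.67
ee_pos: [497.5, -127.7, 104.4]
eef_rot: [0.701, 0.096, 0.7, -0.097]
force: [3.1, -0.2, 3.6]
opening: 0.2
```

```bash
python3 - <<'E'
from h import *
from workcell import capture
rep()
c=capture("side"); pickle.dump(c,open("pics/side3.pkl","wb")); cv2.imwrite("pics/side3.png",cv2.resize(c["frame"][170:270,270:370,::-1],None,fx=6,fy=6,interpolation=cv2.INTER_CUBIC))
E
```

```text
t 6.67 tcp [ 497.5 -127.7  104.4] clamp [-117.2    0.3  104.4] F [ 3.1 -0.2  3.6] open 0.2
R cols x,y,z: [[0.0, -0.001, -1.0], [0.27, 0.963, -0.001], [0.963, -0.27, 0.0]] q [-0.25  0.27 -0.23  1.06 -0.    1.59]
1 turn tool rotvec [ 3.141e+00  1.400e-03 -7.000e-04]
-1 turn tool rotvec [-0.0006  0.0004  0.0009]
```

View pics/side3.png

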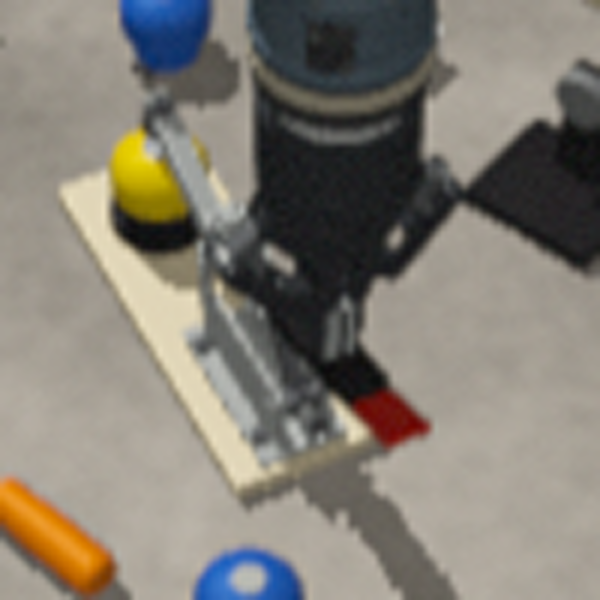

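The arm is close to the dome and the fingertips at (345,345) rest on the black grip, clear of the red tail. The sideways drag went away once I followed in +x.

Request:
send_rows --rows '[[[1.2,0.4,0.2],[0,0,0],1],[[1.2,0.4,0.2],[0,0,0],1],[[1.2,0.4,0.1],[0,0,0],1],[[0,0,0],[0,0,0],1]]'

```text
t: 7.05
ee_pos: [497.7, -126.4, 100.3]
eef_rot: [0.7, 0.096, 0.701, -0.096]
force: [1.0, -0.2, 3.0]
opening: -0.3
```

Request:
send_rows --rows '[[[1.2,0.4,0],[0,0,0],1],[[1.2,0.4,0],[0,0,0],1],[[1.2,0.4,0],[0,0,0],1],[[0,0,0],[0,0,0],1]]'

```text
t: 7.38
ee_pos: [498.1, -125.1, 96.7]
eef_rot: [0.7, 0.096, 0.701, -0.096]
force: [-0.0, -0.1, 3.2]
opening: -0.0
```

Request:
send_rows --rows '[[[1.2,0.3,0],[0,0,0],1],[[1.2,0.3,0],[0,0,0],1],[[1.2,0.3,0],[0,0,0],1],[[0,0,0],[0,0,0],1]]'

```text
t: 7.72
ee_pos: [498.5, -124.2, 93.2]
eef_rot: [0.7, 0.096, 0.701, -0.096]
force: [-0.9, -1.2, 1.3]
opening: -0.1
```

Request:
send_rows --rows '[[[1,0.2,0],[0,0,0],1],[[1,0.2,0],[0,0,0],1],[[0,0,0],[0,0,0],1]]'

```text
t: 7.97
ee_pos: [498.7, -124.0, 91.5]
eef_rot: [0.7, 0.096, 0.701, -0.096]
force: [-1.0, -1.3, 5.2]
opening: 0.3
```

```bash
python3 - <<'E'
from h import *
from workcell import capture
rep()
c=capture("side"); pickle.dump(c,open("pics/side4.pkl","wb")); cv2.imwrite("pics/side4.png",cv2.resize(c["frame"][170:270,270:370,::-1],None,fx=6,fy=6,interpolation=cv2.INTER_CUBIC))
E
```

```text
t 7.97 tcp [ 498.7 -124.    91.5] clamp [-1.134e+02  1.000e-01  9.150e+01] F [-1.  -1.3  5.2] open 0.3
R cols x,y,z: [[-0.0, -0.0, -1.0], [0.269, 0.963, -0.0], [0.963, -0.269, -0.0]] q [-0.24  0.29 -0.25  1.03 -0.    1.6 ]
1 turn tool rotvec [3.141e+00 5.000e-04 2.000e-04]
-1 turn tool rotvec [-0.0006 -0.0001  0.0003]
```

View pics/side4.png

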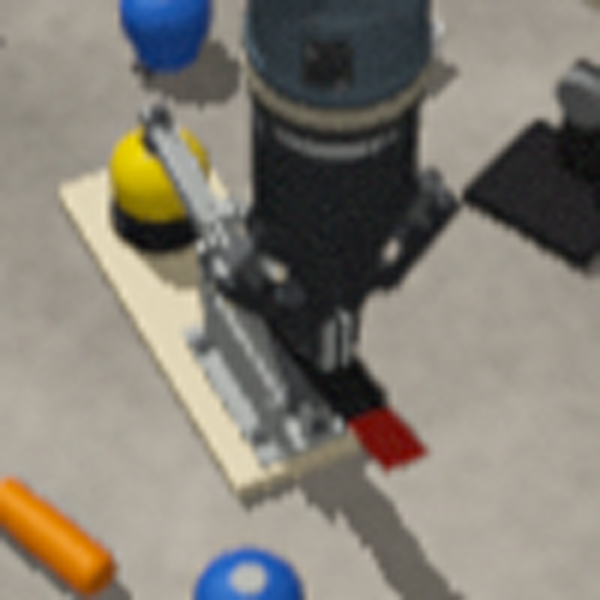

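The pad has just reached the dome at (160,130) and the force is rising again, so the dome phase is starting.

Request:
send_rows --rows '[[[1,0.2,0],[0,0,0],1],[[1,0.2,0],[0,0,0],1],[[1,0.3,0],[0,0,0],1],[[0,0,0],[0,0,0],1]]'

```text
t: 8.35
ee_pos: [499.0, -123.7, 88.8]
eef_rot: [0.701, 0.096, 0.7, -0.097]
force: [-2.8, -2.3, 8.3]
opening: -0.2
```

Request:
send_rows --rows '[[[1,0,-0.1],[0,0,0],1],[[1,0,-0.1],[0,0,0],1],[[1,0,-0.1],[0,0,0],1],[[0,0,0],[0,0,0],1]]'

```text
t: 8.68
ee_pos: [499.0, -123.6, 86.1]
eef_rot: [0.701, 0.096, 0.7, -0.096]
force: [-2.3, -1.4, 11.2]
opening: -0.1
```

Request:
send_rows --rows '[[[1,0.1,-0.1],[0,0,0],1],[[1,0.1,-0.1],[0,0,0],1],[[0,0,0],[0,0,0],1]]'

```text
t: 8.93
ee_pos: [499.1, -123.4, 84.2]
eef_rot: [0.701, 0.096, 0.7, -0.096]
force: [-1.1, -2.0, 8.7]
opening: 0.2
```

Request:
send_rows --rows '[[[1,0.1,0],[0,0,0],1],[[1,0.1,0],[0,0,0],1],[[0,0,0],[0,0,0],1]]'

```text
t: 9.18
ee_pos: [499.2, -123.1, 82.0]
eef_rot: [0.701, 0.096, 0.7, -0.096]
force: [-1.0, -1.3, 8.7]
opening: 0.0
```

Request:
send_rows --rows '[[[1,0.2,0],[0,0,0],1],[[1,0.2,0],[0,0,0],1],[[0,0,0],[0,0,0],1]]'

```text
t: 9.43
ee_pos: [499.2, -122.7, 79.9]
eef_rot: [0.701, 0.096, 0.7, -0.096]
force: [-0.9, -2.2, 7.0]
opening: 0.3
```

Request:
send_rows --rows '[[[1,0.2,0],[0,0,0],1],[[1,0.2,0],[0,0,0],1],[[0,0,0],[0,0,0],1]]'

```text
t: 9.68
ee_pos: [499.3, -122.6, 77.9]
eef_rot: [0.701, 0.096, 0.7, -0.097]
force: [-0.4, -3.3, 7.8]
opening: -0.1
```

Request:
send_rows --rows '[[[1,0.1,0],[0,0,0],1],[[1,0.1,0],[0,0,0],1],[[0,0,0],[0,0,0],1]]'

```text
t: 9.93
ee_pos: [499.3, -122.5, 75.9]
eef_rot: [0.701, 0.096, 0.7, -0.097]
force: [-1.4, -3.3, 7.1]
opening: -0.3
```

Request:
send_rows --rows '[[[1,0,0],[0,0,0],1],[[1,0,0],[0,0,0],1],[[0,0,0],[0,0,0],1]]'

```text
t: 10.18
ee_pos: [499.3, -122.4, 73.8]
eef_rot: [0.701, 0.096, 0.7, -0.097]
force: [-1.2, -2.6, 7.0]
opening: -0.0
```

Request:
send_rows --rows '[[[1,0.1,0],[0,0,0],1],[[0.8,0.1,0],[0,0,0],1],[[0,0,0],[0,0,0],1]]'

```text
t: 10.43
ee_pos: [499.3, -122.2, 72.0]
eef_rot: [0.701, 0.096, 0.7, -0.097]
force: [-1.4, -2.6, 5.7]
opening: -0.1
```

```bash
python3 - <<'E'
from h import *
from workcell import capture
rep()
c=capture("side"); pickle.dump(c,open("pics/side5.pkl","wb")); cv2.imwrite("pics/side5.png",cv2.resize(c["frame"][170:270,270:370,::-1],None,fx=6,fy=6,interpolation=cv2.INTER_CUBIC))
hsv=cv2.cvtColor(c["frame"],cv2.COLOR_RGB2HSV).astype(int);H,S,V=hsv[...,0],hsv[...,1],hsv[...,2]
m=box(c,(320,225,350,255))&((H<6)|(H>174))&(S>150)&(V>70); p=pts(c,m); print(m.sum(),[wc(x).tolist() for x in np.percentile(p,[10,50,90],axis=0)], wc(np.median(p,0)))
E
```

```text
t 10.43 tcp [ 499.3 -122.2   72. ] clamp [-111.5   -0.    72. ] F [-1.4 -2.6  5.7] open -0.1
R cols x,y,z: [[0.001, -0.001, -1.0], [0.27, 0.963, -0.001], [0.963, -0.27, 0.001]] q [-0.24  0.3  -0.29  0.98 -0.    1.6 ]
1 turn tool rotvec [ 3.1408e+00  1.7000e-03 -1.9000e-03]
-1 turn tool rotvec [-0.0008  0.0012  0.0011]
79 [[-187.1, 5.5, 89.6], [-169.5, -0.8, 93.4], [-152.4, -6.4, 96.8]] [-169.5   -0.8   93.4]
```

View pics/side5.png

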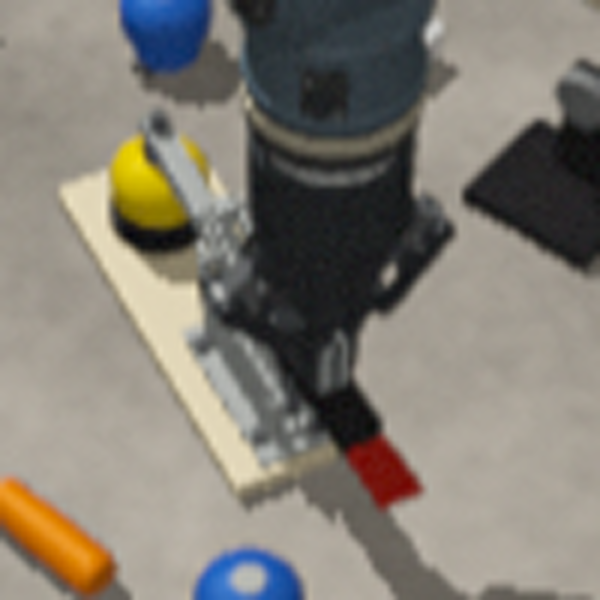

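The red tail is still about 93 mm high, with lock expected at 59–77, so there is travel left. I continue in small steps.

Request:
send_rows --rows '[[[1,0.2,0],[0,0,0],1],[[1,0.2,0],[0,0,0],1],[[0,0,0],[0,0,0],1]]'

```text
t: 10.73
ee_pos: [499.4, -121.7, 69.9]
eef_rot: [0.701, 0.096, 0.7, -0.097]
force: [-0.5, -2.4, 4.7]
opening: -0.1
```

Request:
send_rows --rows '[[[1,0.2,0],[0,0,0],1],[[0.8,0.2,0],[0,0,0],1],[[0,0,0],[0,0,0],1]]'

```text
t: 10.98
ee_pos: [499.4, -120.9, 67.9]
eef_rot: [0.701, 0.096, 0.7, -0.096]
force: [1.3, -2.0, 5.6]
opening: -0.2
```

Request:
send_rows --rows '[[[0.8,0.2,0],[0,0,0],1],[[0.8,0.2,0],[0,0,0],1],[[0,0,0],[0,0,0],1]]'

```text
t: 11.23
ee_pos: [499.2, -120.2, 66.1]
eef_rot: [0.7, 0.096, 0.701, -0.096]
force: [1.3, -1.2, 2.5]
opening: 0.1
```

Request:
send_rows --rows '[[[0.8,0.2,0],[0,0,0],1],[[0.8,0.2,0],[0,0,0],1],[[0,0,0],[0,0,0],1]]'

```text
t: 11.48
ee_pos: [498.9, -119.7, 64.3]
eef_rot: [0.7, 0.096, 0.701, -0.096]
force: [0.6, -1.0, 0.8]
opening: 0.1
```

Request:
send_rows --rows '[[[0.8,0.2,0],[0,0,0],1],[[0.6,0.2,0],[0,0,0],1],[[0,0,0],[0,0,0],1]]'

```text
t: 11.73
ee_pos: [499.1, -119.5, 63.0]
eef_rot: [0.7, 0.096, 0.701, -0.096]
force: [-1.2, -0.0, -0.9]
opening: 0.3
```

```bash
cat >> h.py <<'E'
def red(b=(300,215,365,270),n="side"):
    from workcell import capture
    c=capture(n); hsv=cv2.cvtColor(c["frame"],cv2.COLOR_RGB2HSV).astype(int);H,S,V=hsv[...,0],hsv[...,1],hsv[...,2]
    m=box(c,b)&((H<6)|(H>174))&(S>150)&(V>70); p=pts(c,m); q=np.array([wc(x) for x in p])
    print("red",m.sum(),np.median(q,0),"slope",np.polyfit(q[:,0],q[:,2],1)[0].round(2)); return c
E
python3 -c "
from h import *
rep(); red()"
```

```text
t 11.73 tcp [ 499.1 -119.5   63. ] clamp [-108.9    1.    63. ] F [-1.2 -0.  -0.9] open 0.3
R cols x,y,z: [[-0.001, 0.0, -1.0], [0.269, 0.963, 0.0], [0.963, -0.269, -0.001]] q [-0.24  0.31 -0.3   0.96  0.    1.61]
1 turn tool rotvec [ 3.1412e+00 -1.0000e-04  1.4000e-03]
-1 turn tool rotvec [-0.0004 -0.0009 -0.0001]
red 85 [-1.678e+02 -1.000e-01  7.220e+01] slope -0.36
```

Request:
send_rows --rows '[[[0.7,0,0],[0,0,0],1],[[0,0,0],[0,0,0],1],[[0,0,0],[0,0,0],1]]'

```text
t: 12.03
ee_pos: [499.4, -119.7, 62.6]
eef_rot: [0.7, 0.096, 0.701, -0.096]
force: [-0.2, 0.3, 0.2]
opening: 0.2
```

```bash
python3 -c "
from h import *
rep(); red()"
```

```text
t 12.03 tcp [ 499.4 -119.7   62.6] clamp [-109.     0.6   62.6] F [-0.2  0.3  0.2] open 0.2
R cols x,y,z: [[-0.0, -0.0, -1.0], [0.269, 0.963, -0.0], [0.963, -0.269, -0.0]] q [-0.24  0.31 -0.3   0.96 -0.    1.61]
1 turn tool rotvec [3.1411e+00 1.0000e-04 2.0000e-04]
-1 turn tool rotvec [-0.0005 -0.0001  0.0001]
red 87 [-167.    -0.9   72.5] slope -0.44
```

Request:
send_rows --rows '[[[0.7,0.1,0],[0,0,0],1],[[0.7,0.1,0],[0,0,0],1],[[0.6,0,0],[0,0,0],1],[[0,0,0],[0,0,0],1]]'

```text
t: 12.42
ee_pos: [499.4, -119.5, 60.5]
eef_rot: [0.7, 0.096, 0.701, -0.096]
force: [0.2, 0.1, 0.0]
opening: -0.2
```

Request:
send_rows --rows '[[[0.6,0,0],[0,0,0],1],[[0.6,0,0],[0,0,0],1],[[0,0,0],[0,0,0],1]]'

```text
t: 12.67
ee_pos: [499.4, -119.5, 59.3]
eef_rot: [0.7, 0.096, 0.701, -0.096]
force: [-0.2, -0.8, 0.2]
opening: 0.2
```

```bash
python3 -c "
from h import *
rep(); red()"
```

```text
t 12.67 tcp [ 499.4 -119.5   59.3] clamp [-108.8    0.6   59.3] F [-0.2 -0.8  0.2] open 0.2
R cols x,y,z: [[-0.0, -0.0, -1.0], [0.269, 0.963, -0.0], [0.963, -0.269, -0.0]] q [-0.23  0.31 -0.31  0.95 -0.    1.61]
1 turn tool rotvec [3.141e+00 2.000e-04 2.000e-04]
-1 turn tool rotvec [-0.0006 -0.0002  0.0001]
red 84 [-166.95   -0.6    72.6 ] slope -0.06
```

The handle dropped away from the fingertips: no force for 4 mm of travel, and the tail stays at 72.6. I take the hand off and watch.

Request:
send_rows --rows '[[[-5,0,0],[0,0,0],1],[[-20,0,0],[0,0,0],1],[[-25,0,0],[0,0,0],1],[[-25,0,0],[0,0,0],1],[[-15,0,0],[0,0,0],1],[[0,-25,0],[0,0,0],1],[[0,-25,0],[0,0,0],1],[[0,-5,0],[0,0,0],1],[[0,0,0],[0,0,0],1],[[0,0,0],[0,0,0],1]]'

```text
t: 13.55
ee_pos: [484.6, -172.4, 149.5]
eef_rot: [0.7, 0.097, 0.701, -0.096]
force: [-0.4, -0.1, 0.1]
opening: -0.5
```

```bash
python3 - <<'E'
from h import *
from workcell import capture
rep((-168,0,130)); c=red()
w=capture("wrist")
cv2.imwrite("pics/w6.png",np.hstack([cv2.resize(c["frame"][170:270,270:370,::-1],(400,400),interpolation=cv2.INTER_CUBIC),cv2.resize(w["frame"][:,120:520,::-1],(400,400))]))
p=pts(w,np.ones((400,640),bool)); q=(p-O)@np.c_[U,W,[0,0,1]]
for x in (-180,-165,-140,-130,-120,-110,-100,-80): 
    m=(abs(q[:,0]-x)<3)&(abs(q[:,1])<8)&(q[:,2]<110); print(x,m.sum(),np.median(q[m,2]).round(1) if m.any() else None)
t=capture("top"); p=pts(t,np.ones((400,640),bool)); q=(p-O)@np.c_[U,W,[0,0,1]]
for x in (-180,-165,-120,-100,-80): 
    m=(abs(q[:,0]-x)<4)&(abs(q[:,1])<8); print("top",x,m.sum(),np.median(q[m,2]).round(1) if m.any() else None)
E
```

```text
t 13.55 tcp [ 484.6 -172.4  149.5] clamp [-163.7    0.7  149.5] F [-0.4 -0.1  0.1] open -0.5
R cols x,y,z: [[-0.0, 0.0, -1.0], [0.27, 0.963, 0.0], [0.963, -0.27, -0.0]] q [-0.34  0.25 -0.15  1.17  0.    1.5 ]
1 turn tool rotvec [ 3.14e+00 -5.00e-04  2.00e-04]
-1 turn tool rotvec [-0.0016 -0.0001 -0.0003]
shift now-tool [19.5 -4.3  0.7] dist 20.0
red 95 [-166.8    -1.15   71.95] slope -0.46
-180 165 72.2
-165 178 72.5
-140 199 79.3
-130 215 80.2
-120 216 81.1
-110 217 82.0
-100 247 83.1
-80 259 84.8
top -180 82 668.2
top -165 81 668.1
top -120 133 673.2
top -100 22 82.4
top -80 22 84.1
```

View pics/w6.png

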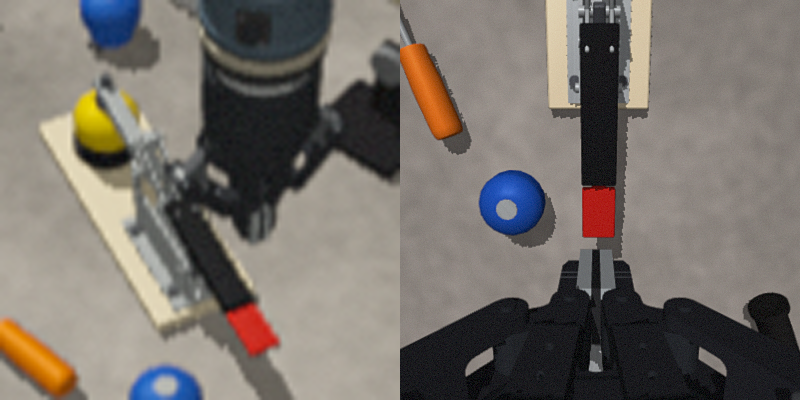

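The side crop (left) shows the clamp staying locked: handle level, pad on the dome. The wrist view (right) shows the red tail at (598,212), straight ahead. The tips met the grip lower than expected by TCP height, so I check where the fingertips really end.

```bash
python3 - <<'E'
from h import *
from workcell import capture,state
w=capture("wrist"); s=state(); print(s["ee_pos"],w["pose"].round(2).tolist())
p=pts(w,box(w,(290,240,350,330))); R=tool(s); l=(p-s["ee_pos"])@R
l=l[l[:,0]<30]
for a in range(-60,30,6):
    m=(l[:,0]>=a)&(l[:,0]<a+6); print(a,m.sum(),np.percentile(l[m][:,1:],[5,95],axis=0).round(0).tolist() if m.any() else "")
sd=capture("side"); p=pts(sd,box(sd,(300,170,360,240))); l=(p-s["ee_pos"])@R
m=(abs(l[:,1])<20)&(abs(l[:,2])<30)&(l[:,0]<40); print("side max x",np.sort(l[m][:,0])[-8:])
E
```

```text
[ 484.82335354 -171.71582868  149.34397161] [[0.96, -0.26, -0.07, 503.59], [-0.27, -0.93, -0.26, -103.14], [-0.0, 0.27, -0.96, 316.79], [0.0, 0.0, 0.0, 1.0]]
-60 343 [[9.0, -7.0], [13.0, 8.0]]
-54 437 [[8.0, -9.0], [13.0, 11.0]]
-48 394 [[8.0, -9.0], [13.0, 11.0]]
-42 384 [[8.0, -10.0], [13.0, 12.0]]
-36 290 [[8.0, -10.0], [13.0, 11.0]]
-30 51 [[12.0, -7.0], [12.0, 6.0]]
-24 0 
-18 0 
-12 0 
-6 0 
0 0 
6 0 
12 0 
18 0 
24 0 
side max x [-31.34265417 -31.21910415 -30.74769807 -29.27918791 -28.31695096
 -28.21233841 -23.64576341 -23.10453492]
```

Both cameras show the shut fingertips ending about 25 mm behind the reported TCP, which fits the contact heights. I apply that offset: tail contact should come at TCP z of about 47.

Request:
send_rows --rows '[[[20,-2,0.7],[0,0,0],1],[[25,-2,0],[0,0,0],1],[[25,-1,0],[0,0,0],1],[[15,0,0],[0,0,0],1],[[8,0,0],[0,0,0],1],[[3,0,0],[0,0,0],1],[[0,0,0],[0,0,0],1]]'

```text
t: 14.38
ee_pos: [484.0, -177.2, 53.2]
eef_rot: [0.7, 0.096, 0.701, -0.096]
force: [-0.2, -0.1, 1.0]
opening: 0.2
```

Request:
send_rows --rows '[[[1.5,0,0],[0,0,0],1],[[1.5,0,0],[0,0,0],1],[[1.5,0,0],[0,0,0],1],[[0,0,0],[0,0,0],1]]'

```text
t: 14.72
ee_pos: [484.2, -177.6, 49.2]
eef_rot: [0.701, 0.096, 0.7, -0.096]
force: [0.2, -0.4, 0.5]
opening: -0.2
```

Request:
send_rows --rows '[[[1.5,0,0],[0,0,0],1],[[1.5,0,0],[0,0,0],1],[[1.5,0,0],[0,0,0],1],[[0,0,0],[0,0,0],1]]'

```text
t: 15.05
ee_pos: [484.3, -177.7, 44.5]
eef_rot: [0.701, 0.096, 0.7, -0.096]
force: [0.4, -1.1, 5.2]
opening: -0.1
```

Request:
send_rows --rows '[[[1,0,0],[0,0,0],1],[[1,0,0],[0,0,0],1],[[0,0,0],[0,0,0],1]]'

```text
t: 15.3
ee_pos: [484.0, -177.5, 42.2]
eef_rot: [0.701, 0.096, 0.701, -0.096]
force: [1.0, 0.7, 1.4]
opening: -0.0
```

```bash
python3 -c "
from h import *
rep(); red()"
```

```text
t 15.3 tcp [ 484.  -177.5   42.2] clamp [-1.688e+02 -1.000e-01  4.220e+01] F [1.  0.7 1.4] open -0.0
R cols x,y,z: [[-0.0, -0.0, -1.0], [0.269, 0.963, -0.0], [0.963, -0.269, 0.0]] q [-0.35  0.33 -0.33  0.91 -0.    1.49]
1 turn tool rotvec [ 3.141e+00  1.000e-04 -0.000e+00]
-1 turn tool rotvec [-0.0006  0.      0.0001]
red 41 [-179.4    6.6   65.8] slope -0.58
```

Contact made, and the tail is yielding at low force.

Request:
send_rows --rows '[[[1,0,0],[0,0,0],1],[[1,0,0],[0,0,0],1],[[0,0,0],[0,0,0],1]]'

```text
t: 15.6
ee_pos: [484.0, -177.5, 40.3]
eef_rot: [0.701, 0.096, 0.701, -0.096]
force: [0.4, -0.9, 3.1]
opening: -0.1
```

Request:
send_rows --rows '[[[1,0,0],[0,0,0],1],[[1,0,0],[0,0,0],1],[[0,0,0],[0,0,0],1]]'

```text
t: 15.85
ee_pos: [484.0, -177.4, 38.2]
eef_rot: [0.701, 0.096, 0.701, -0.096]
force: [0.7, 1.4, 1.6]
opening: 0.2
```

Request:
send_rows --rows '[[[1,0,0],[0,0,0],1],[[1,0,0],[0,0,0],1],[[0,0,0],[0,0,0],1]]'

```text
t: 16.1
ee_pos: [483.8, -177.4, 36.2]
eef_rot: [0.7, 0.096, 0.701, -0.096]
force: [1.8, 1.2, 1.3]
opening: 0.5
```

Request:
send_rows --rows '[[[1,0,0],[0,0,0],1],[[1,0,0],[0,0,0],1],[[0,0,0],[0,0,0],1]]'

```text
t: 16.35
ee_pos: [483.7, -177.7, 34.2]
eef_rot: [0.7, 0.096, 0.701, -0.096]
force: [-1.1, -1.6, 3.2]
opening: -0.3
```

```bash
cat >> h.py <<'E'
def grip():
    from workcell import capture
    w=capture("wrist"); p=pts(w,np.ones((400,640),bool)); q=(p-O)@np.c_[U,W,[0,0,1]]
    for x in (-130,-110,-90):
        m=(abs(q[:,0]-x)<3)&(abs(q[:,1])<8)&(q[:,2]<180); print("grip",x,m.sum(),np.median(q[m,2]).round(1) if m.any() else None)
E
python3 -c "
from h import *
grip()"
```

```text
grip -130 1202 108.2
grip -110 1349 106.0
grip -90 1460 103.8
```

The grip top has jumped from 82 to 106 mm, so the lock has tripped. I give way upward and let it spring open.

Request:
send_rows --rows '[[[-3,0,0],[0,0,0],1],[[-4,0,0],[0,0,0],1],[[-5,0,0],[0,0,0],1],[[-6,0,0],[0,0,0],1],[[-7,0,0],[0,0,0],1],[[-8,0,0],[0,0,0],1],[[-8,0,0],[0,0,0],1],[[-8,0,0],[0,0,0],1],[[-8,0,0],[0,0,0],1],[[-8,0,0],[0,0,0],1],[[-10,0,0],[0,0,0],1],[[-10,0,0],[0,0,0],1],[[-12,0,0],[0,0,0],1],[[-14,0,0],[0,0,0],1],[[-16,0,0],[0,0,0],1],[[-20,0,0],[0,0,0],1],[[-25,0,0],[0,0,0],1],[[-30,0,0],[0,0,0],1],[[-30,0,0],[0,0,0],1],[[-10,0,0],[0,0,0],1]]'

```text
t: 18.07
ee_pos: [484.9, -177.5, 281.2]
eef_rot: [0.702, 0.096, 0.699, -0.096]
force: [-0.2, -0.1, -0.3]
opening: -0.2
```

Request:
send_rows --rows '[[[0,30,0],[0,0,0],-1],[[0,38,0],[0,0,0],-1],[[0,38,0],[0,0,0],-1],[[0,38,0],[0,0,0],-1],[[0,38,0],[0,0,0],-1],[[0,38,0],[0,0,0],-1],[[0,38,0],[0,0,0],-1],[[0,20,0],[0,0,-0.09],-1],[[0,0,0],[0,0,-0.09],-1],[[0,0,0],[0,0,-0.08],-1],[[0,0,0],[0,0,0],-1],[[0,0,0],[0,0,0],-1]]'

```text
t: 19.07
ee_pos: [558.9, 91.7, 275.7]
eef_rot: [0.682, 0.004, 0.708, -0.185]
force: [0.2, -1.1, 0.0]
opening: 85.3
```

```bash
python3 - <<'E'
from h import *
from workcell import capture,state
s=state(); rep((85,0,150)); R=tool(s)
w=capture("wrist"); sd=capture("side"); pickle.dump((s,w,sd),open("pics/7.pkl","wb"))
cv2.imwrite("pics/w7.png",np.hstack([cv2.resize(sd["frame"][110:270,230:390,::-1],(400,400),interpolation=cv2.INTER_CUBIC),cv2.resize(w["frame"][:,120:520,::-1],(400,400))]))
for n,c in(("w",w),("s",sd)):
    p=pts(c,np.ones((400,640),bool)); l=(p-s["ee_pos"])@R
    for sg in(1,-1):
        m=(abs(l[:,1])<18)&(sg*l[:,2]>30)&(sg*l[:,2]<62)&(l[:,0]<30)&(l[:,0]>-90); f=l[m]
        if len(f)>20: print(n,sg,len(f),"x pct",np.percentile(f[:,0],[50,90,97,100]).round(0),"z at tip",np.percentile(f[f[:,0]>f[:,0].max()-12][:,1:],[5,95],axis=0).round(0).tolist())
hsv=cv2.cvtColor(w["frame"],cv2.COLOR_RGB2HSV).astype(int);H,S,V=hsv[...,0],hsv[...,1],hsv[...,2]
m=(H>18)&(H<32)&(S>150)&(V>80); q=(pts(w,m)-O)@np.c_[U,W,[0,0,1]]; q=q[abs(q[:,0]-85)<50]; print("bell",m.sum(),np.percentile(q,[2,50,98],axis=0).round(1).tolist())
sk=q[(q[:,2]>30)&(q[:,2]<62)]; print("y ext",np.percentile(q[:,1],[0.5,99.5]).round(1),"x ext",np.percentile(q[:,0],[.5,99.5]).round(1),"zmax",q[:,2].max())
q=(pts(sd,box(sd,(270,160,350,240)))-O)@np.c_[U,W,[0,0,1]]; q=q[(abs(q[:,1])<12)&(q[:,0]>-50)&(q[:,0]<60)&(q[:,2]<200)]; print("arm zmax",q[:,2].max(),"x",q[q[:,2]>130][:,0].min() if (q[:,2]>130).any() else None)
E
```

```text
t 19.07 tcp [558.9  91.7 275.7] clamp [1.107e+02 2.000e-01 2.757e+02] F [ 0.2 -1.1  0. ] open 85.3
R cols x,y,z: [[-0.07, -0.246, -0.967], [0.258, 0.932, -0.256], [0.964, -0.267, -0.002]] q [ 0.29  0.41  0.39  1.69 -0.22  2.15]
1 turn tool rotvec [-3.1132e+00 -4.0570e-01 -2.6000e-03]
-1 turn tool rotvec [ 0.0021 -0.0016  0.2592]
shift now-tool [128.1   7.4   0.4] dist 128.0
w 1 5574 x pct [-71. -49. -43. -38.] z at tip [[-8.0, 42.0], [13.0, 53.0]]
w -1 5429 x pct [-70. -48. -43. -37.] z at tip [[-8.0, -54.0], [13.0, -43.0]]
s 1 102 x pct [-65. -47. -41. -40.] z at tip [[-13.0, 43.0], [8.0, 56.0]]
s -1 103 x pct [-68. -49. -45. -39.] z at tip [[-15.0, -52.0], [-1.0, -44.0]]
bell 2020 [[66.4, -363.1, 31.1], [91.4, -5.7, 58.9], [112.4, 22.1, 64.6]]
y ext [-366.3   23.4] x ext [ 63.9 113.1] zmax 70.32257782950433
arm zmax 167.80013273392524 x -2.237075049774922
```

View pics/w7.png

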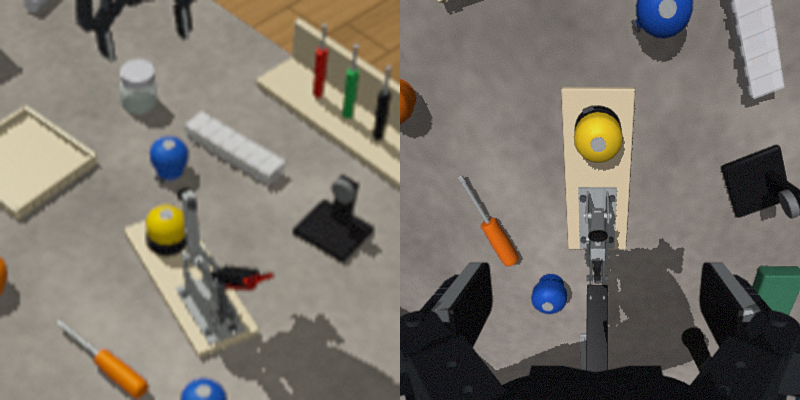

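The clamp stands open, the bell is at (598,138) in the wrist panel, and its top is near 65 mm, so the dome is home. The gripper is centred across it. Next I descend, tilted 15° away from the arm.

Request:
send_rows --rows '[[[20,18,0],[0,0,0],-1],[[30,17.6,0],[0,0,0],-1],[[35,0,0],[0,0,0],-1],[[35,0,0],[0,0,0],-1],[[30,0,0],[0,0,0],-1],[[20,0,0],[0,0,0],-1],[[10,0,0],[0,0,0],-1],[[0,0,0],[0,0,0],-1]]'

```text
t: 19.83
ee_pos: [554.5, 77.1, 92.5]
eef_rot: [0.681, 0.005, 0.708, -0.187]
force: [0.2, -0.6, 0.1]
opening: 85.8
```

```bash
python3 - <<'E'
from h import *
from workcell import capture,state
s=state(); rep((75,0,2))
w=capture("wrist"); cv2.imwrite("pics/w8.png",w["frame"][:,:,::-1])
hsv=cv2.cvtColor(w["frame"],cv2.COLOR_RGB2HSV).astype(int);H,S,V=hsv[...,0],hsv[...,1],hsv[...,2]
m=(H>18)&(H<32)&(S>150)&(V>80); q=(pts(w,m)-O)@np.c_[U,W,[0,0,1]]; q=q[(abs(q[:,0]-85)<50)&(abs(q[:,1])<40)]
print(len(q),"y",np.percentile(q[:,1],[.5,99.5]).round(1),"x",np.percentile(q[:,0],[.5,99.5]).round(1),"z",np.percentile(q[:,2],[2,50,90,99]).round(1))
E
```

```text
t 19.83 tcp [554.5  77.1  92.5] clamp [95.4  0.5 92.5] F [ 0.2 -0.6  0.1] open 85.8
R cols x,y,z: [[-0.072, -0.247, -0.966], [0.262, 0.93, -0.257], [0.962, -0.272, -0.002]] q [ 0.27  0.46 -0.01  1.24 -0.22  2.13]
1 turn tool rotvec [3.1124 0.4073 0.0036]
-1 turn tool rotvec [-0.0026 -0.0023  0.2602]
shift now-tool [92.6  3.6  0.7] dist 93.0
5041 y [-26.2  23.5] x [ 67.4 113.1] z [37.9 59.1 63.2 64.2]
```

View pics/w8.png

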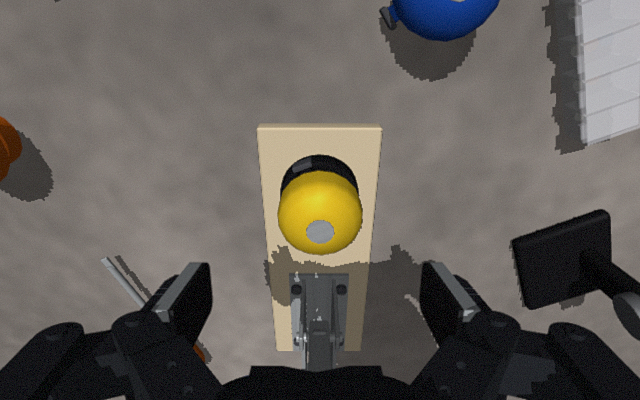

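The bell at (320,212) is centred between the open fingers. Its y centre is about -1.3 and its top 64, so the dome is home. I go down the rest of the way.

Request:
send_rows --rows '[[[15,4.5,1.7],[0,0,0],-1],[[20,0,0],[0,0,0],-1],[[20,0,0],[0,0,0],-1],[[16,0,0],[0,0,0],-1],[[10,0,0],[0,0,0],-1],[[7,0,0],[0,0,0],-1],[[4,0,0],[0,0,0],-1],[[0,0,0],[0,0,0],-1]]'

```text
t: 20.55
ee_pos: [552.5, 59.7, 3.6]
eef_rot: [0.682, 0.005, 0.707, -0.186]
force: [0.6, -0.0, 0.3]
opening: 85.3
```

Request:
send_rows --newtons 30 --rows '[[[0,0,0],[0,0,0],-0.2],[[0,0,0],[0,0,0],0],[[0,0,0],[0,0,0],0.1],[[0,0,0],[0,0,0],0.2],[[0,0,0],[0,0,0],0.3],[[0,0,0],[0,0,0],0.6],[[0,0,0],[0,0,0],1],[[0,0,0],[0,0,0],1],[[0,0,0],[0,0,0],1],[[0,0,0],[0,0,0],1]]'

```text
t: 21.38
ee_pos: [552.8, 60.1, 4.2]
eef_rot: [0.683, 0.005, 0.707, -0.186]
force: [-1.0, 0.6, 6.3]
opening: 52.8
```

```bash
python3 - <<'E'
from h import *
from workcell import capture,state
rep(); s=state(); R=tool(s)
w=capture("wrist"); sd=capture("side"); cv2.imwrite("pics/w9.png",np.hstack([cv2.resize(sd["frame"][150:250,260:360,::-1],(400,400),interpolation=cv2.INTER_CUBIC),cv2.resize(w["frame"][:,120:520,::-1],(400,400))]))
p=pts(w,np.ones((400,640),bool)); l=(p-s["ee_pos"])@R
for sg in(1,-1):
    f=l[(abs(l[:,1])<14)&(sg*l[:,2]>29)&(sg*l[:,2]<42)&(l[:,0]>-90)]; print(sg,np.percentile(f[:,0],[50,90,97,100]).round(0))
E
```

```text
t 21.38 tcp [552.8  60.1   4.2] clamp [78.6 -2.5  4.2] F [-1.   0.6  6.3] open 52.8
R cols x,y,z: [[-0.068, -0.247, -0.967], [0.261, 0.931, -0.256], [0.963, -0.269, 0.001]] q [ 0.24  0.52 -0.15  1.02 -0.23  2.1 ]
1 turn tool rotvec [ 3.1148e+00  4.0610e-01 -2.2000e-03]
-1 turn tool rotvec [-0.0004  0.0014  0.2593]
1 [-74. -10.  -8.  -6.]
-1 [-69. -10.  -9.  -7.]
```

View pics/w9.png

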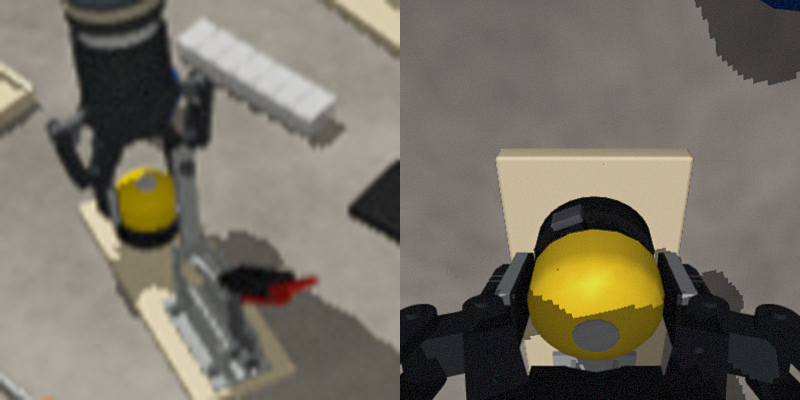

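The side panel shows the fingers on the skirt both sides, with the clamp arm clear. Opening is 52.8 mm. I lift gently straight up (world).

Request:
send_rows --newtons 35 --rows '[[[-1.9,-0.5,0],[0,0,0],1],[[-2.9,-0.8,0],[0,0,0],1],[[-3.9,-1,0],[0,0,0],1],[[-3.9,-1,0],[0,0,0],1],[[-4.8,-1.3,0],[0,0,0],1],[[-4.8,-1.3,0],[0,0,0],1],[[0,0,0],[0,0,0],1],[[0,0,0],[0,0,0],1]]'

```text
t: 22.15
ee_pos: [552.4, 59.8, 26.6]
eef_rot: [0.682, 0.005, 0.707, -0.186]
force: [0.3, 0.4, -1.0]
opening: 52.6
```

```bash
cat >> h.py <<'E'
def bell(n="wrist",ctr=None):
    from workcell import capture,state
    s=state(); w=capture(n); hsv=cv2.cvtColor(w["frame"],cv2.COLOR_RGB2HSV).astype(int);H,S,V=hsv[...,0],hsv[...,1],hsv[...,2]
    m=(H>18)&(H<32)&(S>150)&(V>80); p=pts(w,m); p=p[np.linalg.norm((p-(s["ee_pos"] if ctr is None else ctr)),axis=1)<110]
    print(n,"yellow",len(p),"world lo/med/hi",np.percentile(p,[1,50,99],axis=0).round(1).tolist()); return w
E
python3 -c "
from h import *
rep(); bell('wrist'); bell('side')"
```

```text
t 22.15 tcp [552.4  59.8  26.6] clamp [78.1 -2.2 26.6] F [ 0.3  0.4 -1. ] open 52.6
R cols x,y,z: [[-0.069, -0.247, -0.966], [0.261, 0.931, -0.257], [0.963, -0.269, 0.001]] q [ 0.24  0.5  -0.13  1.07 -0.23  2.1 ]
1 turn tool rotvec [ 3.1145e+00  4.0680e-01 -9.0000e-04]
-1 turn tool rotvec [-0.0006  0.0005  0.2597]
wrist yellow 12837 world lo/med/hi [[532.5, 52.4, 59.0], [558.9, 82.6, 80.1], [579.6, 94.1, 86.3]]
side yellow 171 world lo/med/hi [[527.8, 36.1, 58.9], [544.6, 54.4, 79.8], [573.1, 86.8, 90.6]]
```

The bell rose with the gripper (top 64 → 86). I raise more and carry it to above the tray.

Request:
send_rows --rows '[[[-8,-2.1,0],[0,0,0],1],[[-14,-3.7,0],[0,0,0],1],[[-16,-4.3,0],[0,0,0],1],[[-12,-3.2,0],[0,0,0],1],[[-8,-2.1,0],[0,0,0],1],[[-2.3,8.8,-4.7],[0,0,0],1],[[-4.7,17.7,-9.3],[0,0,0],1],[[-5.9,22.1,-11.6],[0,0,0],1],[[-5.9,22.1,-11.6],[0,0,0],1],[[-5.9,22.1,-11.6],[0,0,0],1],[[-5.9,22.1,-11.6],[0,0,0],1],[[-5.9,22.1,-11.6],[0,0,0],1],[[-5.9,22.1,-11.6],[0,0,0],1],[[-5.9,22.1,-11.6],[0,0,0],1],[[-4.7,17.7,-9.3],[0,0,0],1],[[-3.5,13.3,-7],[0,0,0],1],[[-2.3,8.8,-4.7],[0,0,0],1],[[0,0,0],[0,0,0],1],[[0,0,0],[0,0,0],1]]'

```text
t: 23.83
ee_pos: [501.7, 311.2, 85.8]
eef_rot: [0.682, 0.004, 0.707, -0.186]
force: [-0.6, -0.3, -1.3]
opening: 53.0
```

```bash
python3 - <<'E'
from h import *
from workcell import state
rep(); R=tool(state()); p=state()["ee_pos"]
w=bell('wrist')
t=np.array([552.4-50.8,59.8+251.2,-7]) ; print("to target",(R.T@(t-p)).round(1))
cv2.imwrite("pics/w10.png",w["frame"][:,:,::-1])
E
```

```text
t 23.83 tcp [501.7 311.2  85.8] clamp [306.6 114.3  85.8] F [-0.6 -0.3 -1.3] open 53.0
R cols x,y,z: [[-0.07, -0.248, -0.966], [0.26, 0.931, -0.258], [0.963, -0.269, -0.0]] q [ 0.64  0.57  0.17  1.37 -0.16  2.5 ]
1 turn tool rotvec [-3.1147e+00 -4.0870e-01 -4.0000e-04]
-1 turn tool rotvec [ 2.00e-04 -3.00e-04  2.61e-01]
wrist yellow 12613 world lo/med/hi [[482.3, 304.9, 118.5], [508.2, 334.2, 139.3], [528.7, 345.5, 145.5]]
to target [89.7 23.8  0. ]
```

View pics/w10.png

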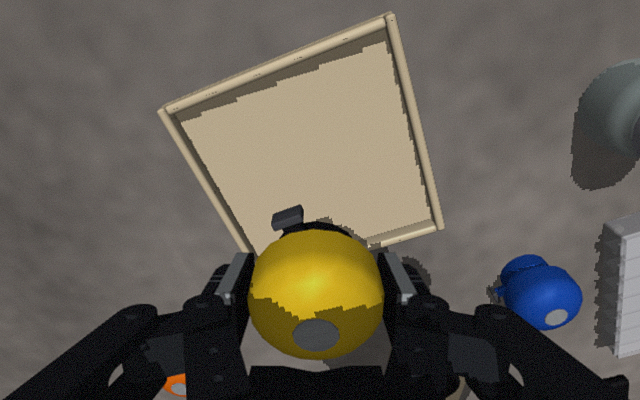

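The bell is held upright. Its centre is at about (504,318) against the tray's (502,318); the view is oblique. I lower it.

Request:
send_rows --rows '[[[10,2.7,0],[0,0,0],1],[[15,4,0],[0,0,0],1],[[15,4,0],[0,0,0],1],[[15,4,0],[0,0,0],1],[[12,3.2,0],[0,0,0],1],[[8,2.1,0],[0,0,0],1],[[5,1.3,0],[0,0,0],1],[[3,0.8,0],[0,0,0],1],[[1.5,0.4,0],[0,0,0],1],[[0,0,0],[0,0,0],1],[[0,0,0],[0,0,0],1]]'

```text
t: 24.8
ee_pos: [502.2, 311.5, -0.8]
eef_rot: [0.682, 0.005, 0.707, -0.186]
force: [0.1, 0.4, -0.8]
opening: 52.4
```

Request:
send_rows --rows '[[[1.4,0.4,0],[0,0,0],1],[[1.4,0.4,0],[0,0,0],1],[[1.4,0.4,0],[0,0,0],1],[[1,0.3,0],[0,0,0],1],[[0,0,0],[0,0,0],1]]'

```text
t: 25.22
ee_pos: [501.8, 311.4, -6.9]
eef_rot: [0.682, 0.004, 0.707, -0.186]
force: [0.0, 0.5, -0.9]
opening: 52.6
```

Request:
send_rows --rows '[[[1,0.27,0],[0,0,0],1],[[1,0.27,0],[0,0,0],1],[[0,0,0],[0,0,0],1]]'

```text
t: 25.47
ee_pos: [501.8, 311.4, -8.9]
eef_rot: [0.682, 0.004, 0.707, -0.186]
force: [0.4, -0.2, -1.4]
opening: 52.2
```

Request:
send_rows --rows '[[[0.7,0.2,0],[0,0,0],1],[[0.7,0.2,0],[0,0,0],1],[[0,0,0],[0,0,0],1]]'

```text
t: 25.72
ee_pos: [501.9, 311.5, -9.7]
eef_rot: [0.682, 0.005, 0.707, -0.186]
force: [-0.5, -0.1, 3.7]
opening: 52.4
```

Touchdown: 3.7 N at the expected height. I release slowly, then back off along the tool axis.

Request:
send_rows --rows '[[[0,0,0],[0,0,0],0.25],[[0,0,0],[0,0,0],0.2],[[0,0,0],[0,0,0],0.1],[[0,0,0],[0,0,0],0],[[0,0,0],[0,0,0],-0.2],[[0,0,0],[0,0,0],-0.5],[[0,0,0],[0,0,0],-0.7],[[0,0,0],[0,0,0],-0.7],[[-5,0,0],[0,0,0],-0.7],[[-10,0,0],[0,0,0],-0.7],[[-20,0,0],[0,0,0],-0.7],[[-30,0,0],[0,0,0],-0.7],[[-30,0,0],[0,0,0],-0.7],[[-30,0,0],[0,0,0],-0.7],[[-20,0,0],[0,0,0],-0.7],[[-10,0,0],[0,0,0],-0.7],[[0,0,0],[0,0,0],-0.7]]'

```text
t: 27.13
ee_pos: [513.8, 351.4, 143.0]
eef_rot: [0.684, 0.006, 0.706, -0.185]
force: [0.6, 0.1, 0.0]
opening: 72.5
```

```bash
python3 - <<'E'
from h import *
from workcell import capture
rep(); w=bell('wrist',np.array([502,318,30]))
t=capture("top"); cv2.imwrite("pics/w11.png",np.hstack([w["frame"][:,100:500,::-1],cv2.resize(t["frame"][100:300,130:330,::-1],(400,400))]))
E
```

```text
t 27.13 tcp [513.8 351.4 143. ] clamp [348.6 113.4 143. ] F [0.6 0.1 0. ] open 72.5
R cols x,y,z: [[-0.065, -0.245, -0.967], [0.261, 0.932, -0.253], [0.963, -0.269, 0.003]] q [ 0.68  0.61  0.37  1.55 -0.15  2.54]
1 turn tool rotvec [ 3.1155  0.4007 -0.0047]
-1 turn tool rotvec [-0.0004  0.003   0.2558]
wrist yellow 2950 world lo/med/hi [[480.6, 299.5, 23.8], [507.0, 330.4, 45.3], [529.0, 345.7, 50.3]]
```

The yellow points span x 481–529 and y up to 346, with the top at 50.3 mm (expected 6 + 45 = 51). The bell is upright, its dome home, near the tray centre, and the gripper is clear. I hand in.

```bash
python3 -c "
from workcell import sign_off
print(sign_off())"
```

```text
the job is handed in; nothing more can be done
None
```

The job is handed in at about 27 s. The bell's dome is pressed home and it stands upright near the middle of the birch tray.

**What I did**
- **Locking:** I pushed the black handle down in small steps. The highest force I read was about 11 N while the dome moved. It then went over centre and stayed locked with the hand off.
- **Release:** I pressed the red tail at 1–5 N until the handle jumped up, then gave way so the clamp sprang open by itself.
- **Bell:** I gripped the skirt across the clamp, lifted it out, set it down at 3.7 N and backed the gripper away.

**What my last checks showed**
- In the nest the dome top measured 64–65 mm, against 65 for home.
- In the tray the top is at 50 mm, against 51 expected for home and upright. The bell's centre is at about (505, 319), and the tray's is at (502, 318).
- The last force reading was about zero and the gripper was clear.

**What disagreed**
- **Fingertip position:** with the gripper shut, the fingertips ended about 25 mm behind the reported TCP, so contacts came lower than the TCP heights suggested. I corrected for this from the cameras and by feel.
- **Tail force:** one early reading on the tail was 5.2 N, above the expected 2–4 N.
- **Not viewed:** the picture limit stopped me viewing the final image. The end state, including the other things on the shelf, was not checked by eye; the bell itself rests on the depth measurements.

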